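# Set the drop leg of a slab roller on its bearing pad

## Robot

A 6-joint arm with a two-finger parallel gripper is mounted at the origin on the work surface. World frame = base frame: x ahead of the robot, y to its left, z up, the work surface at z = 0. Lengths are in mm, angles in rad, forces in N, time in s.
With the tool pointing down it reaches from about 300 to 775 mm from the base axis. Payload 14.6 kg.
Tool frame: the origin (TCP) lies at the very end of the fingers, on their centre line; the grasp point (between the pads) lies 19 mm behind it (grip_point_offset is the distance from the TCP to the grasp point, in mm); z points along the fingers, y is the line along which they close (so a half turn about z gives the same grasp; the last joint's range is limited). The gripper opens to 94 mm and grips with 3 to 60 N. Pads are 16 mm wide; open, the fingers measure 119 mm over their backs; the gripper's body (75 mm by 177 mm) begins 78 mm behind the grasp point.
Start: joints at [1.076, 0.3, 1.521, -0, 1.321, -0.067], TCP at [228.175, 500.425, 205.446] pointing down, gripper open.
Joint ranges: [-3.03, 3.03], [-0.79, 2.21], [0.23, 2.52], [-1.04, 4.18], [0, 3.07], [-2.55, 2.55]. Speed limits (rad/s): [2.22, 2.22, 2.57, 3.14, 3.14, 3.14].

## Interface

Orientations are given as [roll, pitch, yaw] about the fixed x, y, z axes, in that order (R = Rz(yaw) Ry(pitch) Rx(roll)).
In Python, from cell import read_state, camera, camera_info, sign_off, grip_point_offset gives the robot as it stands.
- The arm moves only by the shell command python3 -m handwheel 'ROWS' [FORCE]. ROWS is text: rows parted by semicolons, each of 5 numbers parted by spaces: the shift along the world's x, y, z in units of 40 mm (1.0 is 40 mm), then the turn about the world's z in units of 5 degrees (1.0 is 5 degrees), then the closure, from 0 (fully open) to 1 (shut). In form: dx dy dz yaw gripper; .... A call has 1 to 12 rows; each row shifts and turns the commanded pose from where the row before left it; what a row does not reach is not made up. A row lasts 1/12 s, in which the tool goes at most 41.7 mm and 7.16 degrees, less where a joint would pass 70% of its speed; a pose out of reach is approached as far as the arm can. A call is refused whole if a number of a shift passes 1 or a number of a turn 1, either way. A call with a gripper value outside its range is refused whole. The fingers move at their own pace and stop on an object; FORCE is the grip in N (left out, the last holds). Time passes only in rows, so rows that do not move let the fingers close. It gives the time, the measured TCP pose, the force, the opening and the grip force at its end, in the units of the state.
- read_state(): the state, without advancing time (a new reading comes with each control period).
- camera(name): name is "scene" or "top" or "wrist"; returns (picture, depth): 480x640x3 uint8, red, green, blue; 480x640 float32, mm along the optical axis (not along the pixel's ray), 0 where there is no reading.
- camera_info(name): a dict with "intrinsics" (3x3 intrinsics, pixels), "k1" (the pictures are not rectified: a ray, as slopes to the right and down, at radius r is drawn at 1 + k1 r^2 times it, then the intrinsics apply), "world_from_camera" (4x4, takes a point from camera to world coordinates). Camera axes: x right, y down, z forward; pixel columns grow to the right and rows downward; lengths in mm; the calibration is good to about 2 mm. A picture is of the moment at which its call begins: read the wrist's pose just before it. camera_info takes no time and is no camera call; for the wrist camera it gives the pose at the moment of the call.
- sign_off(): hands the job in; it is judged then, once.
The state is a dict: "clock": time; "joints": joint angles; "qd": joint speeds; "effort": joint torques, N m; "eef_pos": TCP position; "eef_rot": TCP orientation; "wrist_force": force on the tool from outside, world axes, zero at the start; "moment": the same for the moment, N m; "finger_gap": finger opening in mm; "finger_force": force on a finger pad.
Only numpy, scipy, OpenCV 4.12 (cv2) and the standard library are available. Lean on these libraries where they do the work, as an engineer would, in place of code of your own. Each camera call takes 0.05 s, during which the arm holds its last target. There are 200 camera calls.

## Task

Slide the wooden bearing pad under the raised drop leg of the slab roller's infeed bed, so that its white mark lies centred under the foot, and let go of it. Then wind the leg down with its crank (clockwise seen from above) until the foot bears firmly on the pad, which you feel as the turning effort at the knob rising to about double its free-running effort; go no further, because overloading the leg lifts the bed. Let go of the crank and leave everything else where it lies.

Things in the scene. Friction and masses are not known exactly. Their poses are not given: they have to be found in the camera images.
- roller: green bench-top slab roller, fixed. Its origin is the point on the bench (z = 0) straight below the vertical axis of the drop leg and its crank; x points away from the robot side along the infeed bed to the rollers, y along the rollers. The roller frame stands on the bench from x = 230 to 400 mm and is 200 mm high; bench open in front of the leg and to both sides.
- bed_edge (a point): top of the middle of the front edge of the plywood infeed bed, 44 mm behind the leg axis, 133 mm high. The bed is 220 mm wide, runs back to the rollers, and its underside is 99 mm above the bench. Two loose test tiles lie on it.
- leg_top (a point): top of the leg's green 62 mm square gear housing, on the leg axis, 168 mm high. Below it a 42 mm tube and a yellow foot disc 56 mm across with a hard rubber sole. At the start its underside hangs 36 to 56 mm above the bench: how far the foot is screwed out differs each time by up to 14 mm and is not measured. It cannot reach the bench without the pad.
- gear (a point): self-locking gear, on the leg axis 150 mm high. The effort at the knob, along its circle and while turning, is a steady 4.5 N or so winding free (a hand standing still feels about 1 N). Once the foot bears both rise 0.87 N per 10 N of foot load, about 1.3 N per 0.1 rad. Wanted: 25 to 80 N, 2.2 to 7 N above free; double is about 50 N. Let go, the gear holds up to about 55 N (more eases back).
- crank (a joint): angle of the crank, rad, growing clockwise seen from above, which lowers the foot by 30 mm a turn (4.8 mm per rad). Starts anywhere from 0 to 1.2; stops at 8.2. At 0 the crank arm points 100 degrees counter-clockwise (seen from above) from the roller's x axis. The foot meets the pad after 2.5 to 7 rad of winding.
- knob (a point): middle of the crank's red upright knob: a cylinder 24 mm in diameter, 46 mm long (this point 25 mm above its foot, 21 mm below its top), spinning freely on its pin. It travels a level circle of 55 mm radius about the leg axis, 218 mm above the bench. Below it the steel crank arm, 20 mm wide, upper face 191 mm high; nothing at the hub stands higher.
- pad: loose wooden bearing pad, a board 220 x 80 x 24 mm (x, y, z), 0.45 to 0.65 kg, flat on the bench; origin under its centre. A blue grip block stands near its -x end and a white disc mark is painted near its +x end.
- pad_grip (a point): grip height on the blue block of the pad, 85 mm from the pad's centre towards -x, 48 mm above the pad's underside. The block is 44 mm along the pad's x, 24 mm along its y, and stands 42 mm high on the board (24 to 66 mm).
- pad_mark (a point): centre of the white 60 mm disc mark on the pad's top face, 60 mm from the pad's centre towards +x (145 mm from the grip), where the foot is to stand.
- palette: white plastic glaze palette, open tray with 12 wells, 110 x 150 x 20 mm; origin under its centre. A bystander: leave it alone.
- tile_a: pale green fired test tile 42 x 42 x 14 mm lying loose on the infeed bed; origin under its centre. A bystander.
- tile_b: rust-red fired test tile 42 x 42 x 14 mm lying loose on the infeed bed; origin under its centre. A bystander.
- glaze_jar: green glaze jar with white cap, 68 mm across, 85 mm high; origin under its centre. A bystander.
- slip_jar: terracotta-coloured slip jar with black cap, 60 mm across, 75 mm high; origin under its centre. A bystander.
- brush: loose brush with green handle lying on the bench; a bystander.
There are look-alikes about, which are no part of the job. Leave any red look-alike of the pad alone.

How it is judged:
By the outcome, as a careful person would: the job done as asked, in the order asked, and still so for the second after the job is handed in, with the robot touching nothing.
It also fails if it takes over 70 s, if anything falls off the work surface, if the arm or the gripper's body presses on something with over 40 N, if the wrist force passes 120 N, or if a joint passes its speed limit or range.

## Working session

There is one attempt and no reset: what is moved stays moved. The work goes in short steps, Python scripts to look and compute and a shell command to move; the robot and the scene stay as the last step left them, time stands still between calls to the robot, and variables do not carry over. Pictures are saved under pics/ and viewed, at most 10 in all, crops included, and the job is handed in when it is done.

```bash
mkdir -p pics; ls
cat > h.py <<'E'
import numpy as np,cv2
from cell import *
def grab(n,f=None):
    s=read_state();i=camera_info(n);p,d=camera(n)
    if f: cv2.imwrite('pics/'+f,cv2.cvtColor(p,cv2.COLOR_RGB2BGR))
    return p,d,i
def ray(i,u,v):
    K=np.array(i['intrinsics'],float);k=i['k1']
    x,y=cv2.undistortPoints(np.array([[[u,v]]],float),K,np.array([k,0,0,0.]))[0,0]
    T=np.array(i['world_from_camera']);return T[:3,3],T[:3,:3]@np.array([x,y,1.])
def onz(i,u,v,z):
    o,d=ray(i,u,v);return o+d*(z-o[2])/d[2]
def dep(i,u,v,D):
    o,d=ray(i,u,v);return o+d*D[int(round(v)),int(round(u))]
E
python3 - <<'E'
from h import *
print(read_state())
for n in('scene','top'):
    p,d,i=grab(n,n+'0.png');print(n,i)
E
```

```text
pics
{'clock': 0.0, 'joints': array([ 1.07639388e+00,  3.00457686e-01,  1.52156467e+00, -5.85577710e-06,
        1.32065961e+00, -6.66053475e-02]), 'qd': array([ 5.36492030e-04,  5.80161915e-04,  7.59656614e-05, -6.60508031e-04,
        5.89813338e-04,  1.75786623e-03]), 'effort': array([-6.97155301e-04, -5.31798899e+01, -3.52729225e+01,  7.08265649e-02,
        2.44396616e-02, -9.28133227e-05]), 'eef_pos': array([228.06720326, 500.21558959, 204.90061681]), 'eef_rot': array([-3.14050537e+00, -6.68413274e-05,  2.71379697e+00]), 'wrist_force': array([-0.08800368,  0.06212958, -0.45218613]), 'moment': array([ 0.00014979,  0.02544911, -0.0214341 ]), 'finger_force': 0.0, 'finger_gap': 94.37990278876147}
scene {'intrinsics': array([[493.4675069 ,   0.        , 311.37256143],
       [  0.        , 493.4675069 , 245.22503729],
       [  0.        ,   0.        ,   1.        ]]), 'k1': -0.08654837906513954, 'world_from_camera': array([[-1.01424146e-01,  7.93038715e-01, -6.00668577e-01,
         1.16831507e+03],
       [ 9.94745726e-01,  8.92973723e-02, -5.00691450e-02,
         3.45257808e+01],
       [ 1.39313552e-02, -6.02590720e-01, -7.97928782e-01,
         1.02111430e+03],
       [ 0.00000000e+00,  0.00000000e+00,  0.00000000e+00,
         1.00000000e+00]])}
top {'intrinsics': array([[561.48886469,   0.        , 317.64859871],
       [  0.        , 561.48886469, 238.2436247 ],
       [  0.        ,   0.        ,   1.        ]]), 'k1': -0.055631099165353325, 'world_from_camera': array([[ 1.18845706e-02, -9.97824269e-01,  6.48497146e-02,
         4.08277727e+02],
       [-9.99887444e-01, -1.24529878e-02, -8.36797194e-03,
         1.80222389e+01],
       [ 9.15733819e-03, -6.47429656e-02, -9.97859956e-01,
         1.44435476e+03],
       [ 0.00000000e+00,  0.00000000e+00,  0.00000000e+00,
         1.00000000e+00]])}
```

View pics/scene0.png

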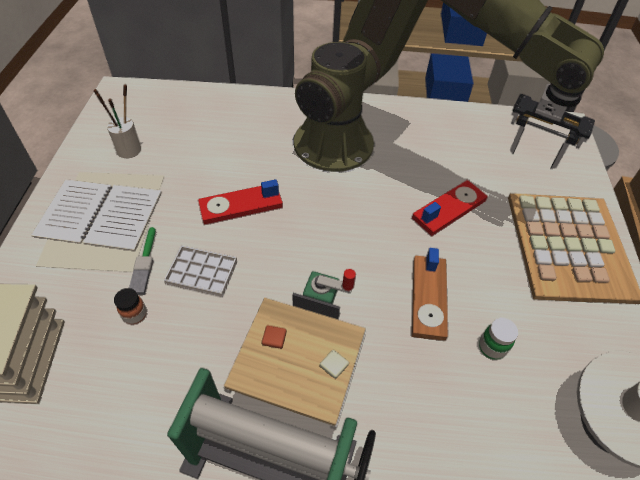

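View pics/top0.png

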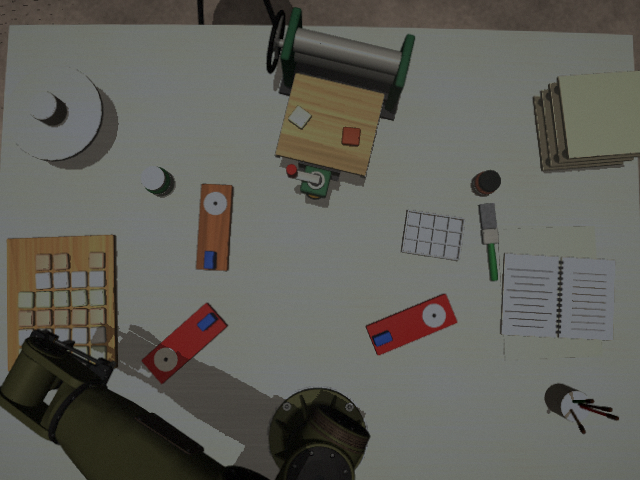

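The scene shows the wooden pad (mark at 431,316, blue block at 433,258), the red knob at (349,280), and the gear housing at (320,288). In the top view, the mark is at (215,203), the block at (209,260), the knob at (292,170), and the housing at (316,181). The two red pads are decoys. Next I'll measure by mask.

```bash
cat >> h.py <<'E'
def blob(p,cond,box):
    h=cv2.cvtColor(p,cv2.COLOR_RGB2HSV).astype(int);m=cond(h[...,0],h[...,1],h[...,2])
    w=np.zeros(m.shape,bool);x0,y0,x1,y1=box;w[y0:y1,x0:x1]=1
    n,l,s,c=cv2.connectedComponentsWithStats((m&w).astype(np.uint8))
    k=1+np.argmax(s[1:,4]);return c[k],s[k],l==k
E
cat > m.py <<'E'
from h import *
white=lambda h,s,v:(s<60)&(v>130)
blue=lambda h,s,v:(h>100)&(h<130)&(s>100)
red=lambda h,s,v:((h<6)|(h>174))&(s>150)
green=lambda h,s,v:(h>55)&(h<95)&(s>80)
wood=lambda h,s,v:(h>10)&(h<25)&(s>60)&(v>80)
for n,B in(('top',dict(mark=(196,185,234,222),block=(196,240,236,275),knob=(280,155,305,185),hous=(295,160,340,200),bed=(265,70,390,185))),
 ('scene',dict(mark=(412,300,450,332),block=(420,245,445,275),knob=(335,262,360,296),hous=(295,265,345,305),bed=(220,290,370,420)))):
    p,d,i=grab(n)
    for k,c,z in(('mark',white,24),('block',blue,66),('knob',red,218),('hous',green,168),('bed',wood,133)):
        c,s,l=blob(p,c,B[k]);print(n,k,c.round(1),s,onz(i,*c,z).round(1))
        if k in('bed','hous','block','knob'):
            q=cv2.findContours(l.astype(np.uint8),0,1)[0];q=max(q,key=len)
            P=np.array([onz(i,*x[0],z)[:2] for x in q],np.float32)
            print('   rect',cv2.minAreaRect(P))
            if k=='bed':
                a=cv2.approxPolyDP(q,6,True)[:,0];print([(tuple(x),onz(i,*x,133)[:2].round(1)) for x in a.tolist()])
E
python3 m.py
```

```text
Traceback (most recent call last):
  File "m.py", line 11, in <module>
    c,s,l=blob(p,c,B[k]);print(n,k,c.round(1),s,onz(i,*c,z).round(1))
          ~~~~^^^^^^^^^^
  File "h.py", line 19, in blob
    k=1+np.argmax(s[1:,4]);return c[k],s[k],l==k
        ~~~~~~~~~^^^^^^^^^
ValueError: attempt to get argmax of an empty sequence
```

```bash
python3 - <<'E'
import cv2
for f,pts in(('top0',[(208,198),(209,260),(291,170),(305,187),(330,100),(200,230)]),('scene0',[(425,313),(433,258),(349,280),(312,288),(300,350),(425,280)])):
    h=cv2.cvtColor(cv2.imread(f'pics/{f}.png'),cv2.COLOR_BGR2HSV);print([h[y,x].tolist() for x,y in pts])
E
sed -i 's/s<60)&(v>130/s<70)\&(v>120/;s/(s>150)/(s>130)/' m.py; python3 m.py
```

```text
[[105, 17, 123], [112, 167, 110], [1, 181, 107], [70, 101, 68], [21, 102, 112], [11, 151, 91]]
[[25, 15, 186], [110, 190, 152], [1, 197, 84], [30, 20, 76], [17, 103, 185], [11, 152, 163]]
top mark [215.  202.8] [205 192  21  22 293] [587.8 268.5  24. ]
top block [208.9 259.5] [204 251  11  18 164] [442.2 272.9  66. ]
   rect ((442.3609313964844, 273.0366516113281), (23.419775009155273, 42.098392486572266), 86.909423828125)
top knob [291.2 169.1] [286 164  11  11  90] [640.2  68.  218. ]
   rect ((640.4164428710938, 68.3752212524414), (22.08308982849121, 21.954696655273438), 45.503883361816406)
top hous [316.4 181.6] [301 166  30  30 308] [621.5  11.7 168. ]
   rect ((623.686767578125, 14.197637557983398), (58.10851287841797, 59.81099319458008), 78.09590148925781)
top bed [331.3 123.4] [ 276   74  108  102 6532] [767.6 -22.2 133. ]
   rect ((767.6268920898438, -18.5078125), (219.0352783203125, 203.97398376464844), 77.1366195678711)
[((295, 74), array([887.3,  66. ])), ((282, 126), array([759.7,  94.9])), ((321, 141), array([724.7,   1.8])), ((281, 133), array([742.7,  97. ])), ((276, 
[... 335 characters left out ...]
997787475586)
scene knob [348.5 279. ] [343 269  13  22 212] [637.4  64.1 218. ]
   rect ((637.8239135742188, 63.70443344116211), (21.526012420654297, 49.31283187866211), 84.30307006835938)
scene hous [317.9 291.1] [303 272  33  31 312] [640.4   6.  168. ]
   rect ((628.8212280273438, 11.993667602539062), (61.57294464111328, 59.65599060058594), 76.7940902709961)
scene bed [295.8 360.9] [  224   298   141   122 10401] [780.4 -22.7 133. ]
   rect ((770.6281127929688, -22.1033935546875), (219.43505859375, 209.17347717285156), 77.12248992919922)
[((264, 298), array([ 648.1, -105.5])), ((224, 386), array([ 845.5, -149.9])), ((336, 419), array([884.5,  62.6])), ((364, 328), array([695.5, 105.2]))]
```

```bash
python3 -m handwheel '.6 -.63 0 .48 0; .6 -.63 0 .48 0; .6 -.63 0 .48 0; .6 -.63 0 .48 0; .6 -.63 0 .48 0; .6 -.63 0 .48 0; .6 -.63 0 .48 0; .6 -.63 0 .48 0; .6 -.63 0 .48 0; 0 0 0 0 0; 0 0 0 0 0'
python3 - <<'E'
from h import *
p,d,i=grab('wrist','w1.png');print(i)
E
```

```text
clock: 1.17
eef_pos: [444.9, 272.6, 205.2]
eef_rot: [-3.141, -0.0, 3.088]
wrist_force: [-0.5, 0.3, -0.3]
finger_gap: 93.8
finger_force: 0.0
{'intrinsics': array([[405.78166908,   0.        , 324.83167491],
       [  0.        , 405.78166908, 239.78801283],
       [  0.        ,   0.        ,   1.        ]]), 'k1': -0.035905291872753944, 'world_from_camera': array([[ 5.37927082e-02,  9.69195418e-01,  2.40346806e-01,
         3.75289307e+02],
       [ 9.98552093e-01, -5.21516167e-02, -1.31880821e-02,
         2.76857455e+02],
       [-2.47354247e-04,  2.40708229e-01, -9.70597490e-01,
         3.83567939e+02],
       [ 0.00000000e+00,  0.00000000e+00,  0.00000000e+00,
         1.00000000e+00]])}
```

View pics/w1.png

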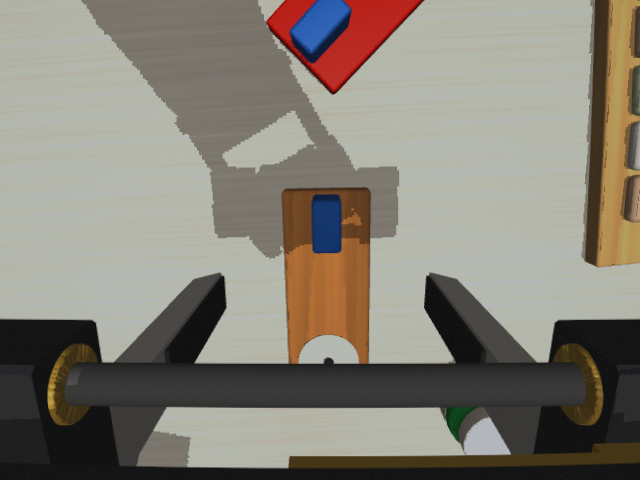

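The wrist view shows the pad lined up between the fingers: block at (326,222), with the mark's black centre dot at (328,361). I'll measure the block from here.

Run:
```python
from h import *
p=cv2.cvtColor(cv2.imread('pics/w1.png'),cv2.COLOR_BGR2RGB);i=camera_info('wrist')
c,s,l=blob(p,lambda h,s,v:(h>100)&(h<130)&(s>100),(290,180,350,270));print(c,s,[onz(i,*c,66).round(1)])
q=max(cv2.findContours(l.astype(np.uint8),0,1)[0],key=len)
print(cv2.minAreaRect(np.array([onz(i,*x[0],66)[:2] for x in q],np.float32)))
print('dot',onz(i,328,361,24).round(1))
for r in(200,250,300): print([onz(i,u,r,24).round(1) for u in (284 if r<230 else 286,370)])
```

```text
[326.18918919 223.49938575] [ 312  195   29   58 1628] [array([439.9, 275.3,  66. ])]
((440.277099609375, 275.0677795410156), (22.421646118164062, 46.61667251586914), 87.49877166748047)
dot [587.2 269.6  24. ]
[array([425.2, 238.5,  24. ]), array([429.2, 315.1,  24. ])]
[array([471.4, 236.8,  24. ]), array([475.5, 313.9,  24. ])]
[array([520.5, 233. ,  24. ]), array([524.7, 312.6,  24. ])]
```

```bash
python3 -m handwheel '-.07 .04 -.8 0 0; 0 0 -.8 0 0; 0 0 -.8 0 0; 0 0 -.8 0 0; 0 0 -.7 0 0; 0 0 -.43 0 0; 0 0 0 0 0; 0 0 0 0 1; 0 0 0 0 1; 0 0 0 0 1; 0 0 0 0 1; 0 0 0 0 1' 40; python3 -m handwheel '0 0 0 0 1; 0 0 0 0 1; 0 0 0 0 1'
```

```text
clock: 2.22
eef_pos: [441.7, 275.5, 33.1]
eef_rot: [3.141, 0.001, 3.091]
wrist_force: [-1.3, 1.4, 0.5]
finger_gap: 64.0
finger_force: 0.0
clock: 2.47
eef_pos: [441.5, 275.2, 32.4]
eef_rot: [3.141, 0.0, 3.091]
wrist_force: [-0.3, 0.2, -0.0]
finger_gap: 44.3
finger_force: 0.0
```

```bash
python3 -m handwheel '0 0 0 0 1; 0 0 0 0 1; 0 0 0 0 1; 0 0 0 0 1; 0 0 0 0 1; 0 0 0 0 1; 0 0 0 0 1'
```

```text
clock: 3.05
eef_pos: [441.3, 275.1, 32.2]
eef_rot: [-3.141, -0.0, 3.091]
wrist_force: [-1.2, -2.4, -0.0]
finger_gap: 24.0
finger_force: 40.0
```

```bash
python3 -m handwheel '.1 -.5 0 -.2 1; .11 -.58 0 -.2 1; .11 -.58 0 -.2 1; .11 -.58 0 -.2 1; .11 -.58 0 -.2 1; .11 -.58 0 -.2 1; .11 -.58 0 -.2 1; .11 -.58 0 -.2 1; .11 -.58 0 -.2 1; .11 -.58 0 -.2 1; 0 0 0 0 1; 0 0 0 0 1'
python3 - <<'E'
from h import *
grab('wrist','w2.png');grab('scene','s2.png');grab('top','t2.png')
print(read_state()['eef_pos'],read_state()['wrist_force'])
E
```

```text
clock: 4.05
eef_pos: [485.1, 45.5, 32.2]
eef_rot: [-3.141, 0.0, 2.914]
wrist_force: [0.5, -2.7, -0.6]
finger_gap: 23.7
finger_force: 40.0
[484.89137151  46.95030731  32.23374896] [-0.49543851 -2.10470227 -0.29384089]
```

View pics/w2.png

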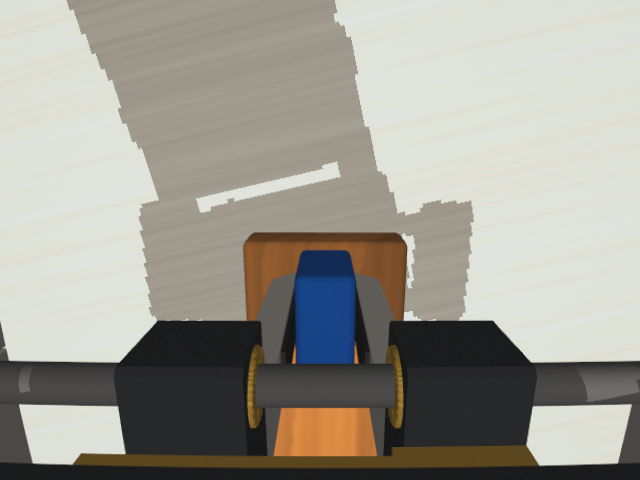

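View pics/s2.png

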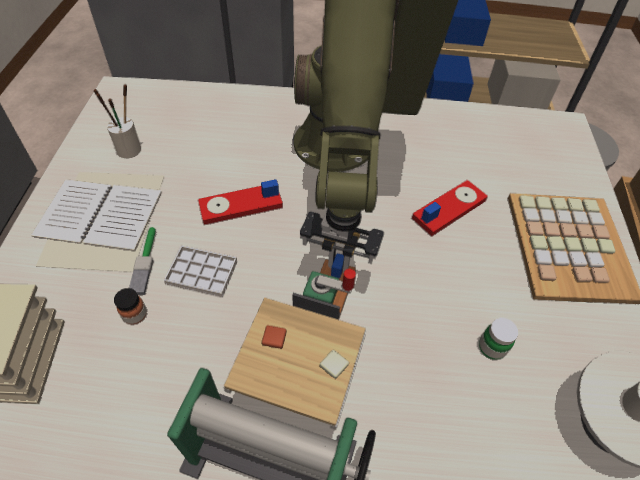

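The wrist and scene views show the pad slid in straight, with the block between the fingers (325,310) and its board running under the leg. I'll let go, rise and check.

```bash
python3 -m handwheel '0 0 0 0 0; 0 0 0 0 0; 0 0 0 0 0; 0 0 0 0 0; 0 0 0 0 0; 0 0 0 0 0; 0 0 .5 0 0; 0 0 1 0 0; 0 0 1 0 0; 0 0 1 0 0; 0 0 1 0 0; 0 0 1 0 0'; python3 -m handwheel '-.3 0 .9 0 0; -.5 0 .5 0 0; 0 0 0 0 0; 0 0 0 0 0'
python3 - <<'E'
from h import *
p,d,i=grab('wrist','w3.png');np.save('w3.npy',d);np.save('w3T.npy',i['world_from_camera'])
E
```

```text
clock: 5.2
eef_pos: [484.5, 46.4, 254.4]
eef_rot: [3.141, 0.0, 2.916]
wrist_force: [0.5, -0.0, 0.1]
finger_gap: 93.6
finger_force: 0.0
clock: 5.53
eef_pos: [453.0, 46.5, 308.9]
eef_rot: [3.141, 0.002, 2.916]
wrist_force: [0.2, -0.0, 0.1]
finger_gap: 93.9
finger_force: 0.0
```

View pics/w3.png

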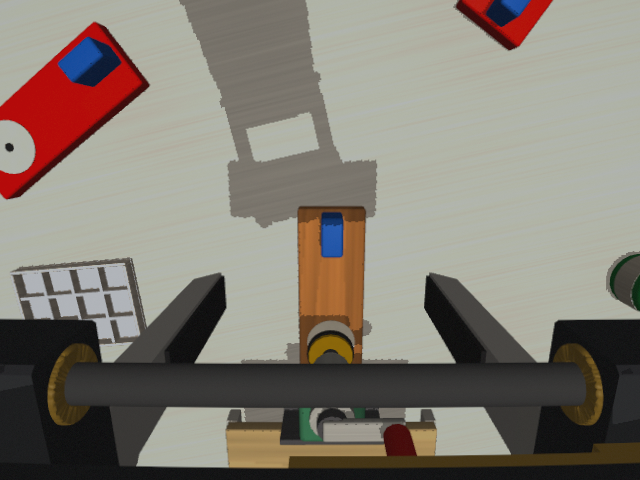

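The wrist view shows the pad released: block at (332,235), and the white mark's front arc at (330,325) just ahead of the yellow foot's arc at (330,345). I'll fit both centres.

```bash
python3 - <<'E'
from h import *
p=cv2.cvtColor(cv2.imread('pics/w3.png'),cv2.COLOR_BGR2RGB);i=camera_info('wrist');d=np.load('w3.npy')
i['world_from_camera']=np.load('w3T.npy')
hsv=cv2.cvtColor(p,cv2.COLOR_RGB2HSV).astype(int)
print([ (v,p[v,330].tolist(),dep(i,330,v,d).round(1)[[0,2]].tolist()) for v in range(314,364,3)])
H,S,V=[hsv[...,k] for k in range(3)]
from scipy.optimize import least_squares
def arc(cond,R,zs,name):
    c,s,l=blob(p,cond,(295,310,366,362));
    pts=[]
    for u in range(s[0]+1,s[0]+s[2]-1):
        vv=np.where(l[:,u])[0]
        if len(vv) and vv[0]<355: pts.append((u,vv[0]-.5))
    for z in zs:
        P=np.array([onz(i,u,v,z)[:2] for u,v in pts])
        r=least_squares(lambda c:np.hypot(*(P-c).T)-R,P.mean(0)+[25,-5],loss='soft_l1')
        print(name,s,z,r.x.round(1),np.abs(r.fun).mean().round(2))
arc(lambda h,s,v:(s<60)&(v>100),30,[24],'mark')
arc(lambda h,s,v:(h>15)&(h<32)&(s>150)&(v>90),28,[45,50,55,60,65],'foot')
c,s,l=blob(p,lambda h,s,v:(h>100)&(h<130)&(s>100),(310,200,350,270))
q=max(cv2.findContours(l.astype(np.uint8),0,1)[0],key=len)
print('block',cv2.minAreaRect(np.array([onz(i,*x[0],66)[:2] for x in q],np.float32)))
E
sed -i 's/^    for k,c,z.*/    for k,c,z in(("hous",green,168),("knob",red,218),("bed",wood,133)):/' m.py; python3 m.py | grep -v '\[(('
```

```text
[(314, [171, 106, 52], [591.8, 22.9]), (317, [108, 69, 35], [595.1, 24.4]), (320, [112, 92, 72], [599.4, 23.6]), (323, [128, 121, 109], [602.5, 25.5]), (326, [130, 122, 109], [607.6, 23.1]), (329, [129, 123, 109], [611.2, 23.7]), (332, [21, 19, 20], [598.8, 56.8]), (335, [82, 62, 10], [601.4, 59.0]), (338, [139, 103, 10], [603.4, 62.3]), (341, [138, 102, 10], [607.5, 61.6]), (344, [138, 102, 10], [611.9, 60.5]), (347, [139, 102, 10], [613.4, 64.6]), (350, [30, 30, 29], [617.1, 64.8]), (353, [63, 61, 58], [605.9, 91.5]), (356, [62, 61, 57], [605.8, 97.8]), (359, [62, 61, 58], [606.2, 103.3]), (362, [61, 61, 57], [605.5, 110.3])]
mark [308 321  46  26 417] 24 [629.2  14. ] 0.26
foot [309 336  43  26 675] 45 [637.1  11.7] 0.4
foot [309 336  43  26 675] 50 [634.6  12.2] 0.43
foot [309 336  43  26 675] 55 [632.1  12.7] 0.45
foot [309 336  43  26 675] 60 [629.6  13.2] 0.48
foot [309 336  43  26 675] 65 [627.1  13.7] 0.51
block ((483.7640380859375, 47.242279052734375), (22.541650772094727, 47.32486343383789), 77.68001556396484)
top hous [316.5 181.7] [301 166  30  30 321] [621.3  11.4 168. 
[... 292 characters left out ...]
[331.4 123.3] [ 276   73  108  103 6490] [767.8 -22.5 133. ]
   rect ((767.6189575195312, -18.534255981445312), (219.1015625, 204.00689697265625), 77.15042114257812)
scene hous [318. 291.] [303 272  33  31 309] [640.4   6.1 168. ]
   rect ((628.65380859375, 11.779415130615234), (61.12799072265625, 59.52939987182617), 76.99073028564453)
scene knob [348.5 278.7] [343 269  13  22 222] [636.8  64.1 218. ]
   rect ((637.7462158203125, 64.24078369140625), (22.474641799926758, 49.705360412597656), 85.75504302978516)
scene bed [295.8 360.9] [  224   298   141   122 10405] [780.4 -22.7 133. ]
   rect ((770.6151733398438, -22.15997314453125), (219.5511474609375, 209.17347717285156), 77.12248992919922)
```

The mark and foot centres agree within about 1 mm at (629,14). Next I'll hover over the knob.

```bash
python3 -m handwheel '.92 .1 0 0 0; .92 .1 0 0 0; .92 .1 0 0 0; .92 .1 0 0 0; .92 .1 0 0 0; 0 0 -.5 0 0; 0 0 -.5 0 0; 0 0 0 0 0; 0 0 0 0 0'
python3 - <<'E'
from h import *
p,d,i=grab('wrist','w4.png')
c,s,l=blob(p,lambda h,s,v:((h<6)|(h>174))&(s>130),(180,150,480,360));print(c,s,onz(i,*c,239).round(1))
E
```

```text
clock: 6.43
eef_pos: [636.7, 66.4, 266.3]
eef_rot: [-3.14, -0.004, 2.916]
wrist_force: [-0.1, 0.8, 1.5]
finger_gap: 94.4
finger_force: 0.0
[326.32932933 266.42892893] [ 305  237   43   58 1998] [632.8  68.5 239. ]
```

View pics/w4.png

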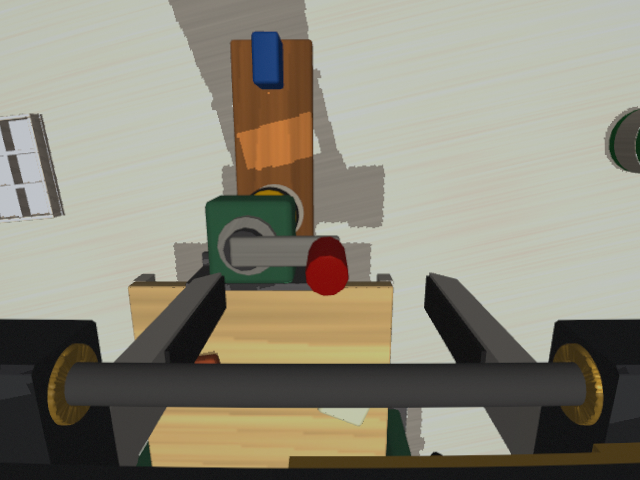

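The wrist view shows the knob's top face at about (327,273), centred between the fingers, and the hub at about (246,246).

Run:
```python
from h import *
i=camera_info('wrist');print(onz(i,327,273,239).round(1),onz(i,246,246,170).round(1),read_state()['eef_pos'])
```

```text
[637.4  68.  239. ] [627.8  11.8 170. ] [636.94194346  66.40128838 268.20762693]
```

```bash
python3 -m handwheel '0 .02 -.6 0 0; 0 0 -.6 0 0; 0 0 -.5 0 0; 0 0 0 0 1; 0 0 0 0 1; 0 0 0 0 1; 0 0 0 0 1; 0 0 0 0 1; 0 0 0 0 1; 0 0 0 0 1; 0 0 0 0 1; 0 0 0 0 1' 25; python3 -m handwheel '0 0 0 0 1; 0 0 0 0 1; 0 0 0 0 1; 0 0 0 0 1; 0 0 0 0 1; 0 0 0 0 1; 0 0 0 0 1'
```

```text
clock: 7.48
eef_pos: [637.0, 67.2, 200.3]
eef_rot: [3.142, 0.0, 2.916]
wrist_force: [0.5, 0.0, 0.0]
finger_gap: 37.6
finger_force: 0.0
clock: 8.07
eef_pos: [637.0, 67.3, 200.2]
eef_rot: [3.142, -0.0, 2.916]
wrist_force: [-0.2, 0.2, -0.4]
finger_gap: 23.6
finger_force: 25.0
```

```bash
python3 - <<'E'
import numpy as np
a=np.radians(80-10*np.arange(37));x=np.round(55/40*np.cos(a),3);y=np.round(55/40*np.sin(a),3)
print('; '.join(f'{u:.3f} {v:.3f} 0 0 1'+('\n' if k%6==5 else '') for k,(u,v) in enumerate(zip(np.diff(x),np.diff(y)))))
E
cat > f.py <<'E'
from h import *
s=read_state();p=s['eef_pos'][:2];r=p-[627.3,13];t=np.degrees(np.arctan2(r[1],r[0]))
n=r/np.hypot(*r);f=s['wrist_force']
print('ang',t.round(1),'r',np.hypot(*r).round(1),'resist (ccw)',(f[:2]@[-n[1],n[0]]).round(2),'radial',(f[:2]@n).round(2),'z',f[2].round(2),'gap',s['finger_gap'])
E
```

```text
0.231 -0.062 0 0 1; 0.218 -0.101 0 0 1; 0.196 -0.138 0 0 1; 0.169 -0.169 0 0 1; 0.138 -0.197 0 0 1; 0.101 -0.217 0 0 1
; 0.062 -0.231 0 0 1; 0.021 -0.239 0 0 1; -0.021 -0.239 0 0 1; -0.062 -0.231 0 0 1; -0.101 -0.217 0 0 1; -0.138 -0.197 0 0 1
; -0.169 -0.169 0 0 1; -0.196 -0.138 0 0 1; -0.218 -0.101 0 0 1; -0.231 -0.062 0 0 1; -0.239 -0.021 0 0 1; -0.239 0.021 0 0 1
; -0.231 0.062 0 0 1; -0.217 0.101 0 0 1; -0.197 0.138 0 0 1; -0.169 0.169 0 0 1; -0.138 0.197 0 0 1; -0.101 0.217 0 0 1
; -0.062 0.231 0 0 1; -0.021 0.239 0 0 1; 0.021 0.239 0 0 1; 0.062 0.231 0 0 1; 0.101 0.218 0 0 1; 0.138 0.196 0 0 1
; 0.169 0.169 0 0 1; 0.196 0.138 0 0 1; 0.218 0.101 0 0 1; 0.231 0.062 0 0 1; 0.239 0.021 0 0 1; 0.239 -0.021 0 0 1
```

```bash
python3 -m handwheel '.231 -.062 0 0 1; .218 -.101 0 0 1; .196 -.138 0 0 1; .169 -.169 0 0 1; .138 -.197 0 0 1; .101 -.217 0 0 1' && python3 f.py
```

```text
clock: 8.57
eef_pos: [677.7, 31.1, 200.1]
eef_rot: [-3.14, -0.005, 2.916]
wrist_force: [-21.3, -2.4, 6.6]
finger_gap: 23.3
finger_force: 25.0
ang 19.7 r 53.6 resist (ccw) 4.86 radial -20.83 z 6.64 gap 23.289013088412027
```

```bash
python3 -m handwheel '0 0 0 0 1; 0 0 0 0 1' && python3 f.py
```

```text
clock: 8.73
eef_pos: [677.9, 29.9, 200.2]
eef_rot: [-3.138, -0.003, 2.915]
wrist_force: [-12.4, -8.8, 4.1]
finger_gap: 23.5
finger_force: 25.0
ang 18.4 r 53.4 resist (ccw) -4.47 radial -14.53 z 4.08 gap 23.504481076613313
```

```bash
sed -i 's/627.3,13/625.4,13.5/' f.py; python3 -m handwheel '-.03 -.05 0 0 1; 0 0 0 0 1; 0 0 0 0 1' && python3 f.py;  python3 - <<'E'
import numpy as np
a=np.radians(17-10*np.arange(37));x=np.round(55/40*np.cos(a),2);y=np.round(55/40*np.sin(a),2)
print('; '.join(f'{u:.2f} {v:.2f} 0 0 1'+('\n' if k%6==5 else '') for k,(u,v) in enumerate(zip(np.diff(x),np.diff(y)))))
E
```

```text
clock: 8.98
eef_pos: [677.7, 29.6, 200.2]
eef_rot: [-3.141, -0.0, 2.916]
wrist_force: [-2.2, -2.8, 0.2]
finger_gap: 23.3
finger_force: 25.0
ang 17.1 r 54.8 resist (ccw) -2.01 radial -2.97 z 0.21 gap 23.345660854236964
0.05 -0.23 0 0 1; 0.01 -0.24 0 0 1; -0.03 -0.24 0 0 1; -0.07 -0.23 0 0 1; -0.12 -0.21 0 0 1; -0.14 -0.19 0 0 1
; -0.18 -0.16 0 0 1; -0.21 -0.13 0 0 1; -0.22 -0.08 0 0 1; -0.23 -0.05 0 0 1; -0.24 -0.01 0 0 1; -0.24 0.03 0 0 1
; -0.23 0.07 0 0 1; -0.21 0.12 0 0 1; -0.19 0.14 0 0 1; -0.16 0.18 0 0 1; -0.13 0.21 0 0 1; -0.08 0.22 0 0 1
; -0.05 0.23 0 0 1; -0.01 0.24 0 0 1; 0.03 0.24 0 0 1; 0.07 0.23 0 0 1; 0.12 0.21 0 0 1; 0.14 0.19 0 0 1
; 0.18 0.16 0 0 1; 0.21 0.13 0 0 1; 0.22 0.08 0 0 1; 0.23 0.05 0 0 1; 0.24 0.01 0 0 1; 0.24 -0.03 0 0 1
; 0.23 -0.07 0 0 1; 0.21 -0.12 0 0 1; 0.19 -0.14 0 0 1; 0.16 -0.18 0 0 1; 0.13 -0.21 0 0 1; 0.08 -0.22 0 0 1
```

```bash
python3 -m handwheel '.05 -.23 0 0 1; .01 -.24 0 0 1; -.03 -.24 0 0 1; -.07 -.23 0 0 1; -.12 -.21 0 0 1; -.14 -.19 0 0 1' && python3 f.py; python3 -m handwheel '0 0 0 0 1; 0 0 0 0 1'>/dev/null && python3 f.py
```

```text
clock: 9.48
eef_pos: [665.9, -23.4, 200.2]
eef_rot: [3.14, 0.0, 2.917]
wrist_force: [-2.0, 7.5, 2.0]
finger_gap: 23.5
finger_force: 25.0
ang -42.4 r 54.8 resist (ccw) 4.18 radial -6.52 z 2.04 gap 23.49022454524305
ang -43.7 r 54.8 resist (ccw) -4.93 radial -5.07 z 1.14 gap 23.84569788641086
```

```bash
cat >> f.py <<'E'
import sys
sys.exit(1 if f[:2]@[-n[1],n[0]]>(float(sys.argv[1]) if len(sys.argv)>1 else 99) else 0)
E
python3 - <<'E'
import numpy as np
a=np.radians(-43-5*np.arange(73));x=np.round(55/40*np.cos(a),2);y=np.round(55/40*np.sin(a),2)
print('; '.join(f'{u:.2f} {v:.2f} 0 0 1'+(f'  #{-43-5*k-5}\n' if k%4==3 else '') for k,(u,v) in enumerate(zip(np.diff(x),np.diff(y)))))
E
```

```text
-0.09 -0.08 0 0 1; -0.09 -0.08 0 0 1; -0.10 -0.07 0 0 1; -0.11 -0.06 0 0 1  #-63
; -0.10 -0.04 0 0 1; -0.12 -0.04 0 0 1; -0.11 -0.03 0 0 1; -0.12 -0.02 0 0 1  #-83
; -0.12 -0.01 0 0 1; -0.12 0.00 0 0 1; -0.12 0.01 0 0 1; -0.12 0.02 0 0 1  #-103
; -0.11 0.03 0 0 1; -0.12 0.04 0 0 1; -0.11 0.06 0 0 1; -0.10 0.06 0 0 1  #-123
; -0.10 0.07 0 0 1; -0.09 0.07 0 0 1; -0.08 0.09 0 0 1; -0.08 0.09 0 0 1  #-143
; -0.07 0.10 0 0 1; -0.06 0.11 0 0 1; -0.04 0.10 0 0 1; -0.04 0.12 0 0 1  #-163
; -0.03 0.11 0 0 1; -0.02 0.12 0 0 1; -0.01 0.12 0 0 1; 0.00 0.12 0 0 1  #-183
; 0.01 0.12 0 0 1; 0.02 0.12 0 0 1; 0.03 0.11 0 0 1; 0.04 0.12 0 0 1  #-203
; 0.06 0.11 0 0 1; 0.06 0.10 0 0 1; 0.07 0.10 0 0 1; 0.07 0.09 0 0 1  #-223
; 0.09 0.08 0 0 1; 0.09 0.08 0 0 1; 0.10 0.07 0 0 1; 0.11 0.06 0 0 1  #-243
; 0.10 0.04 0 0 1; 0.12 0.04 0 0 1; 0.11 0.03 0 0 1; 0.12 0.02 0 0 1  #-263
; 0.12 0.01 0 0 1; 0.12 0.00 0 0 1; 0.12 -0.01 0 0 1; 0.12 -0.02 0 0 1  #-283
; 0.11 -0.03 0 0 1; 0.12 -0.04 0 0 1; 0.11 -0.06 0 0 1; 0.10 -0.06 0 0 1  #-303
; 0.10 -0.07 0 0 1; 0.09 -0.07 0 0 1; 0.08 -0.09 0 0 1; 0.08 -0.09 0 0 1  #-323
; 0.07 -0.10 0 0 1; 0.06 -0.11 0 0 1; 0.04 -0.10 0 0 1; 0.04 -0.12 0 0 1  #-343
; 0.03 -0.11 0 0 1; 0.02 -0.12 0 0 1; 0.01 -0.12 0 0 1; 0.00 -0.12 0 0 1  #-363
; -0.01 -0.12 0 0 1; -0.02 -0.12 0 0 1; -0.03 -0.11 0 0 1; -0.04 -0.12 0 0 1  #-383
; -0.06 -0.11 0 0 1; -0.06 -0.10 0 0 1; -0.07 -0.10 0 0 1; -0.07 -0.09 0 0 1  #-403
```

```bash
python3 -m handwheel '-.09 -.08 0 0 1; -.09 -.08 0 0 1; -.1 -.07 0 0 1; -.11 -.06 0 0 1' >/dev/null; python3 f.py 7 && python3 -m handwheel '-.1 -.04 0 0 1; -.12 -.04 0 0 1; -.11 -.03 0 0 1; -.12 -.02 0 0 1' >/dev/null; python3 f.py
```

```text
ang -63.3 r 54.8 resist (ccw) 3.83 radial -3.12 z 0.1 gap 23.51194869571311
ang -83.2 r 54.9 resist (ccw) 5.03 radial -1.45 z -1.18 gap 23.77410737906497
```

```bash
python3 -m handwheel '-.12 -.01 0 0 1; -.12 0 0 0 1; -.12 .01 0 0 1; -.12 .02 0 0 1' >/dev/null; python3 f.py 6.5 && python3 -m handwheel '-.11 .03 0 0 1; -.12 .04 0 0 1; -.11 .06 0 0 1; -.1 .06 0 0 1' >/dev/null && python3 f.py 6.5 && python3 -m handwheel '-.1 .07 0 0 1; -.09 .07 0 0 1; -.08 .09 0 0 1; -.08 .09 0 0 1' >/dev/null && python3 f.py 6.5
```

```text
ang -103.5 r 55.0 resist (ccw) 4.11 radial 0.03 z -1.81 gap 23.28272575870083
ang -123.7 r 55.1 resist (ccw) 4.32 radial 2.32 z -1.12 gap 23.3211439367149
ang -143.6 r 55.2 resist (ccw) 2.8 radial 0.32 z -1.81 gap 23.5208906489371
```

```bash
python3 -m handwheel '-.07 .1 0 0 1; -.06 .11 0 0 1; -.04 .1 0 0 1; -.04 .12 0 0 1' >/dev/null; python3 f.py 6.2 && python3 -m handwheel '-.03 .11 0 0 1; -.02 .12 0 0 1; -.01 .12 0 0 1; 0 .12 0 0 1' >/dev/null && python3 f.py 6.2 && python3 -m handwheel '.01 .12 0 0 1; .02 .12 0 0 1; .03 .11 0 0 1; .04 .12 0 0 1' >/dev/null && python3 f.py 6.2
```

```text
ang -163.7 r 55.2 resist (ccw) 4.07 radial 3.91 z 1.05 gap 23.637639793844233
ang 176.2 r 55.3 resist (ccw) 4.92 radial 1.2 z 0.02 gap 23.51760948363721
ang 156.1 r 55.4 resist (ccw) 5.12 radial -1.93 z -0.53 gap 23.402766416393508
```

```bash
python3 -m handwheel '.06 .11 0 0 1; .06 .1 0 0 1; .07 .1 0 0 1; .07 .09 0 0 1' >/dev/null; python3 f.py 6.2 && python3 -m handwheel '.09 .08 0 0 1; .09 .08 0 0 1; .1 .07 0 0 1; .11 .06 0 0 1' >/dev/null && python3 f.py 6.2 && python3 -m handwheel '.1 .04 0 0 1; .12 .04 0 0 1; .11 .03 0 0 1; .12 .02 0 0 1' >/dev/null && python3 f.py 6.2
```

```text
ang 136.2 r 55.4 resist (ccw) 4.08 radial -2.88 z -0.06 gap 23.479995584399653
ang 116.0 r 55.3 resist (ccw) 4.48 radial -3.85 z 0.34 gap 23.5555395479225
ang 96.9 r 55.2 resist (ccw) 7.76 radial -4.19 z 1.94 gap 23.324304912134536
```

```bash
python3 -m handwheel '.06 .01 0 0 1' >/dev/null; python3 f.py 8.8 && python3 -m handwheel '.06 0 0 0 1' >/dev/null && python3 f.py; python3 -m handwheel '0 0 0 0 1; 0 0 0 0 1; 0 0 0 0 1' >/dev/null; python3 f.py
```

```text
ang 94.3 r 55.2 resist (ccw) 7.16 radial -5.56 z 3.66 gap 23.61480651657474
ang 92.1 r 55.2 resist (ccw) 9.3 radial -3.74 z 3.41 gap 23.45465469675502
ang 91.8 r 55.2 resist (ccw) 4.26 radial -3.77 z 0.53 gap 23.45386298400516
```

Moving effort has reached about 9 N, double the free effort. I'll open the fingers, lift straight up and back off to check.

```bash
python3 -m handwheel '0 0 0 0 0; 0 0 0 0 0; 0 0 0 0 0; 0 0 0 0 0; 0 0 0 0 0; 0 0 0 0 0; 0 0 0 0 0; 0 0 .5 0 0; 0 0 1 0 0; 0 0 1 0 0; 0 0 .5 0 0; -.5 0 0 0 0'; python3 -m handwheel '-1 0 0 0 0; -1 0 0 0 0; -1 0 0 0 0; -1 0 0 0 0; 0 0 0 0 0; 0 0 0 0 0; 0 0 0 0 0'
python3 - <<'E'
from h import *
p,d,i=grab('wrist','w5.png');q,_,_=grab('scene','s5.png')
cv2.imwrite('pics/c5.png',cv2.cvtColor(np.hstack([p[180:480,200:500],q[200:500,230:500]][:1]+[cv2.resize(q[210:360,260:410],(300,300))]),cv2.COLOR_RGB2BGR))
E
python3 m.py | grep knob
```

```text
clock: 14.73
eef_pos: [605.7, 68.6, 325.0]
eef_rot: [3.14, 0.007, 2.916]
wrist_force: [0.1, 1.0, -1.0]
finger_gap: 93.7
finger_force: 0.0
clock: 15.32
eef_pos: [444.1, 68.7, 320.7]
eef_rot: [3.141, 0.001, 2.916]
wrist_force: [-0.1, 0.8, 0.2]
finger_gap: 94.0
finger_force: 0.0
top knob [290.5 175.4] [286 171  10  10  87] [626.   69.3 218. ]
scene knob [349.5 273.2] [344 263  13  22 220] [623.8  65.4 218. ]
```

View pics/c5.png

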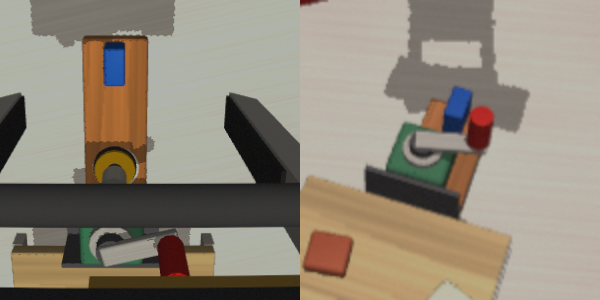

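The crop shows the yellow foot down on the mark at (115,168), covering it evenly. The crank stayed where I left it, and the tiles are in place.

```bash
python3 -c "from cell import *; print(sign_off())"
```

```text
the job is handed in; nothing more can be done
None
```

The pad is under the leg with its mark about 1 mm off the foot's centre, the foot is wound down to about double the free effort (roughly 9 N moving), and the crank is released and holding; the job was handed in at about 15 s on the robot's clock.

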